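Turn the jar's label to the front and lock its bayonet lid

ROBOT

A 6-joint arm with a two-finger parallel gripper is mounted at the origin on the work surface. World frame = base frame: x ahead of the robot, y to its left, z up, the work surface at z = 0. Lengths are in m, angles in rad, forces in N, time in s.
With the tool pointing down it reaches from about 0.35 to 0.775 m from the base axis. Payload 5.5 kg.
Tool frame: the origin (TCP) lies at the very end of the fingers, on their centre line; the grasp point (between the pads) lies 19 mm behind it; z points along the fingers, y is the line along which they close (so a half turn about z gives the same grasp; the last joint's range is limited). The gripper opens to 85 mm and grips with 20 to 120 N. Pads are 22 mm wide; open, the fingers measure 114 mm over their backs; the gripper's body (76 mm by 85 mm) begins 54 mm behind the grasp point. The pads swing forward as they close: fully open they stand 13 mm farther back than shut.
Start: joints at [-1.46, 0.313, 0.046, 1.304, 0, 1.431], TCP at [0.143, -0.557, 0.231] pointing down, gripper open.
Joint ranges: [-2.76, 2.76], [-0.86, 1.69], [-1.03, 1.26], [-2.2, 2.34], [-1.47, 1.5], [-3.14, 3.14]. Speed limits (rad/s): [2.57, 2.57, 3.14, 3.14, 3.14, 3.14].

INTERFACE

Orientations are given as a unit quaternion [w, x, y, z].
In Python, from workcell import env, read_camera, get_calibration gives the robot as it stands.
- The arm moves only by the tool jog_arm, never from a script. Its argument "motion" is one flat list of numbers, 7 for each row, row after row: the shift along the tool's x, y, z as a fraction of full scale, then the turn, a rotation vector about the tool's x, y, z as a fraction of full scale, then the opening, from 0 (shut) to 1 (fully open). In form: [x, y, z, wx, wy, wz, grip, x, y, z, wx, wy, wz, grip, ...]. A call has 1 to 12 rows; each row is the pose to reach, as a shift and turn from the pose commanded when the call began, along the tool's axes at that moment; what a row does not reach only later rows make up. Full scale, the value 1, is 0.2 m for a shift and 90 degrees for a turn. A row lasts 1/8 s, in which the tool goes at most 62.5 mm and 10.7 degrees, less where a joint would pass 70% of its speed; a pose out of reach is approached as far as the arm can. A call with a number of a shift or a turn outside -1 to 1 is refused whole. A call with a gripper value outside its range is refused whole. The fingers move at their own pace and stop on an object; "newtons" is the grip in N (left out, the last holds). Time passes only in rows, so rows that repeat a pose let the fingers close. It gives the time, the measured TCP pose, the force, the opening and the grip force at its end, in the units of the state.
- env.get_state(): the state, without advancing time (a new reading comes with each control period).
- read_camera(name): name is "scene" or "top" or "wrist"; returns the picture (384x512x3 uint8, red, green, blue); there is no depth.
- get_calibration(name): a dict with "fx", "fy", "cx", "cy" (pixels), "world_from_camera" (4x4, takes a point from camera to world coordinates). Camera axes: x right, y down, z forward; pixel columns grow to the right and rows downward; lengths in m; the calibration is good to about 2 mm. The wrist camera is an equidistant fisheye: a pixel r from the principal point sees the ray r / f radians off the axis. A picture is of the moment at which its call begins: read the wrist's pose just before it. get_calibration takes no time and is no camera call; for the wrist camera it gives the pose at the moment of the call.
- env.hand_in(): hands the job in; it is judged then, once.
The state is a dict: "clock": time; "joint_pos": joint angles; "qvel": joint speeds; "tau": joint torques, N m; "tcp_pos": TCP position; "orientation": TCP orientation; "wrist_force": force on the tool from outside, world axes, zero at the start; "ft_torque": the same for the moment, N m; "finger_gap": finger opening in m; "grip_force": force on a finger pad.
Only numpy, scipy, OpenCV 4.12 (cv2) and the standard library are available. Lean on these libraries where they do the work, as an engineer would, in place of code of your own. Each camera call takes 0.05 s, during which the arm holds its last target. There are 200 camera calls.

TASK

Roll the big glass jar round on its stand with a fingertip on its edge until its label faces squarely over the stand's yellow front tab, and take the finger away. Then pick up the lid by its orange handle, set it on the jar with its two ears in the gaps between the collar's lugs, twist it clockwise (seen from above) under the lugs to the stop so that it is tight, and let go. The label must still face front at the end; be gentle with the glass and leave the other things on the bench where they are.

Things in the scene. Friction and masses are not known exactly. Their poses are not given: they have to be found in the camera images.
- stand: Round dark wooden stand, 150 mm across, 18 mm high, fixed. Origin: centre of its underside; x axis points to its front, marked by a yellow tab (50 mm wide, 12 mm high) reaching 102 mm from the centre. The glass jar on it turns about the stand's vertical axis either way without end, with steady friction of 0.22 N m; it cannot lift off or tip.
- jar_mouth (a point): Centre of the jar's open mouth (56 mm across), on its turning axis, level with the top of the black sealing ring, 123 mm above the bench; z up, x points to the label. The jar is 98 mm across. The ring (28 to 36 mm radius) stands 3 mm above the steel collar and is sprung: gives up to 3 mm, 2 N preload and 1 N per mm.
- jar_collar (a point): Red tick on the flat top of the jar's steel collar, on the label side, 44 mm from the jar's axis, 120 mm above the bench; x points outwards. The collar is flat from 36 to 52 mm radius all round, bare but for the two lugs: a place for a fingertip, which grips well enough to turn the jar when pressed down with about 15 N.
- jar_lug (a point): Middle of the roof of one of two opposite hooked lugs on the collar, 45 mm from the jar's axis, 99.5 degrees from the label; axes as jar_mouth. Angles counter-clockwise from above from the label: they span 73 to 121 and 253 to 301 degrees. Roof 38 to 52 mm radius (outer wall from 49), up to 15 mm above the collar; open at the counter-clockwise end (10 mm high inside), roof slopes down clockwise and presses an ear down 1.5 mm, stop wall at the clockwise end.
- jar_label (a point): Middle of the white paper label with a red band, on the side of the jar, 50 mm from the jar's axis and 63 mm above the bench. The label is about 60 mm wide and 60 mm tall.
- lid_handle (a point): Centre of the lid's orange bar handle, on the lid's axis, 31 mm above its underside; z up, x along the bar. Bar 64 mm long (x), 14 mm wide (y), 36 mm tall (13 to 49 mm above the underside). The lid (0.12 to 0.18 kg) is the same turned half round. Resting on the jar untwisted this point is 23 mm above jar_mouth, twisted home 21.5 mm.
- lid_plate (a point): Centre of the lid's aluminium plate: 66 mm across, 5 mm thick, 10.5 mm above the lid's underside, with two ears at +x and -x in line with the bar, 14 mm wide, reaching 44 mm from the axis. Below it a tapered plug, 48 mm across at the plate, 38 mm at its foot, 8 mm deep. The ears drop into the gaps with the bar about 65 degrees counter-clockwise of the jar's y axis; home, the bar lies along the jar's y axis (crosswise to the label).
- screwdriver: Bystander: green-handled screwdriver, 200 mm long, lying on the side of the bench away from the lid.
- pump: Bystander: black desoldering pump, 190 mm long, 22 mm thick, lying on the left of the bench.
- radio_shell: Bystander: open white plastic radio shell, 90 x 160 x 40 mm, far left.
- helper: Bystander: steel helping-arm stand, base 76 mm across, 145 mm tall, cross bar 160 mm along its y, far right.
There are look-alikes about, which are no part of the job. What is shaped like the part that bears lid_handle but purple or turquoise is not meant.

How it is judged:
On the way, in this order (a step that is already met when the one before it is completed fails the run):
1. the jar's label faces the stand's front tab (within 14 degrees), the finger is off the jar and the lid is not yet on it (x of jar_label in the frame of stand above 0.04 m and y of jar_label in the frame of stand between -0.0124 and 0.0124 m and contact force between each of the fingers, the arm and stand below 0.1 N and horizontal distance between lid_handle and jar_mouth above 0.1 m), for 0.1 s.
2. the lid lies on the jar's mouth with its ears down in the gaps, still at least 25 degrees from home (horizontal distance between lid_handle and jar_mouth below 0.006 m and z of lid_handle in the frame of jar_mouth below 0.0255 m and angle between the x axis of lid_handle and the y axis of jar_mouth, either way round above 0.44 rad), for 0.05 s.
3. the lid is twisted home under the lugs (bar within 11 degrees of crosswise to the label) and pressed down on its seal by the ramps (angle between the x axis of lid_handle and the y axis of jar_mouth, either way round below 0.19 rad and z of lid_handle in the frame of jar_mouth below 0.0228 m), for 0.1 s.
At the end, for the whole second after the job is handed in: The label faces the stand's front tab within 14 degrees; the lid is on the mouth, centred within 6 mm, twisted home with its bar within 11 degrees of crosswise to the label and pressed down by the ramps (handle centre under 22.8 mm above the mouth point) (all of step 3 and x of jar_label in the frame of stand above 0.04 m and y of jar_label in the frame of stand between -0.0124 and 0.0124 m and z of lid_handle in the frame of jar_mouth above 0.018 m and horizontal distance between lid_handle and jar_mouth below 0.006 m); the robot touches nothing.
It fails at once if the jar or its stand is pushed with more than 60 N (contact force between any of the arm, the fingers and stand above 60 N).
It fails at once if a bystander is moved more than 3 cm (distance of any of screwdriver, pump, radio_shell, helper from where it was at the start of the episode above 0.03 m).
It also fails if it takes over 72 s, if anything falls off the work surface, if the arm or the gripper's body presses on something with over 40 N, if the wrist force passes 120 N, or if a joint passes its speed limit or range.

## Working session

There is one attempt and no reset: what is moved stays moved. The work goes in short steps, Python scripts to look and compute and a tool call to move; the robot and the scene stay as the last step left them, time stands still between calls to the robot, and variables do not carry over. Pictures are saved under pics/ and viewed, at most 13 in all, crops included, and the job is handed in when it is done.

Besides the shell and the picture viewer there is one more tool, called by a JSON object that holds its "api" and its "payload". jog_arm: Moves the arm, as the interface text tells. Shift numbers are shares of 0.2 m and turn numbers shares of 90 degrees, none past 1 either way. Its arguments: {"type":"object","properties":{"motion":{"type":"array","items":{"type":"number"}},"newtons":{"type":"number"}},"required":["motion"]}

```bash
mkdir -p pics; cat > h.py <<'E'
import numpy as np, cv2
from workcell import env, read_camera, get_calibration
def save(name,fn,crop=None,s=1):
    im=read_camera(name)
    cv2.imwrite('pics/raw_'+fn,im[:,:,::-1])
    if crop: im=im[crop[1]:crop[3],crop[0]:crop[2]]
    im=cv2.resize(im,None,fx=s,fy=s,interpolation=cv2.INTER_CUBIC)
    cv2.imwrite('pics/'+fn,im[:,:,::-1])
def ray(c,u,v):
    T=c['world_from_camera'];T=np.array(T)
    d=np.array([(u-c['cx'])/c['fx'],(v-c['cy'])/c['fy'],1.]);
    return T[:3,3],T[:3,:3]@d
def onz(c,u,v,z):
    o,d=ray(c,u,v);return o+d*(z-o[2])/d[2]
def proj(c,p):
    T=np.linalg.inv(np.array(c['world_from_camera']));q=T[:3,:3]@np.array(p)+T[:3,3]
    return c['cx']+c['fx']*q[0]/q[2],c['cy']+c['fy']*q[1]/q[2]
def tri(rays):
    A=np.zeros((3,3));b=np.zeros(3)
    for o,d in rays:
        d=d/np.linalg.norm(d);P=np.eye(3)-np.outer(d,d);A+=P;b+=P@o
    x=np.linalg.solve(A,b);return x,[np.linalg.norm(np.cross(x-o,d/np.linalg.norm(d))) for o,d in rays]
E
python3 - <<'E'
from h import *
for n in ('scene','top'):
    save(n,n+'0.png',s=1.55)
    c=get_calibration(n);print(n,c['fx'],c['cx'],c['cy'],np.round(c['world_from_camera'],3).tolist())
print(env.get_state())
E
```

```text
scene 454.0001170941813 262.348364646396 192.43633031272745 [[-0.157, 0.762, -0.628, 1.321], [0.988, 0.115, -0.107, 0.23], [-0.01, -0.637, -0.77, 1.117], [0.0, 0.0, 0.0, 1.0]]
top 347.1957971234124 253.38811580995963 197.80254611483878 [[-0.002, -0.996, 0.093, 0.442], [-1.0, 0.002, -0.008, 0.086], [0.008, -0.093, -0.996, 0.997], [0.0, 0.0, 0.0, 1.0]]
{'clock': 0.1, 'joint_pos': array([-1.45960018e+00,  3.13946803e-01,  4.51002753e-02,  1.30360618e+00,
        6.73499755e-06,  1.43119628e+00]), 'qvel': array([-7.06737470e-04, -9.24546421e-04,  3.34807697e-03,  2.14471692e-05,
        8.40440075e-04,  2.99753790e-04]), 'tau': array([ 3.01974847e-03, -4.81721449e+01,  2.99246871e+01,  1.26876266e-02,
       -2.19594499e-04, -1.66683145e-05]), 'tcp_pos': array([ 0.14264259, -0.55655771,  0.23048896]), 'orientation': array([-8.28058838e-04,  9.92147616e-01,  1.25069667e-01,  1.51286770e-05]), 'wrist_force': array([ 0.41446619, -0.12287947,  0.47932537]), 'ft_torque': array([-0.00073338, -0.01812774, -0.00417301]), 'grip_force': 0.0, 'finger_gap': 0.08573493111746752}
```

View pics/scene0.png

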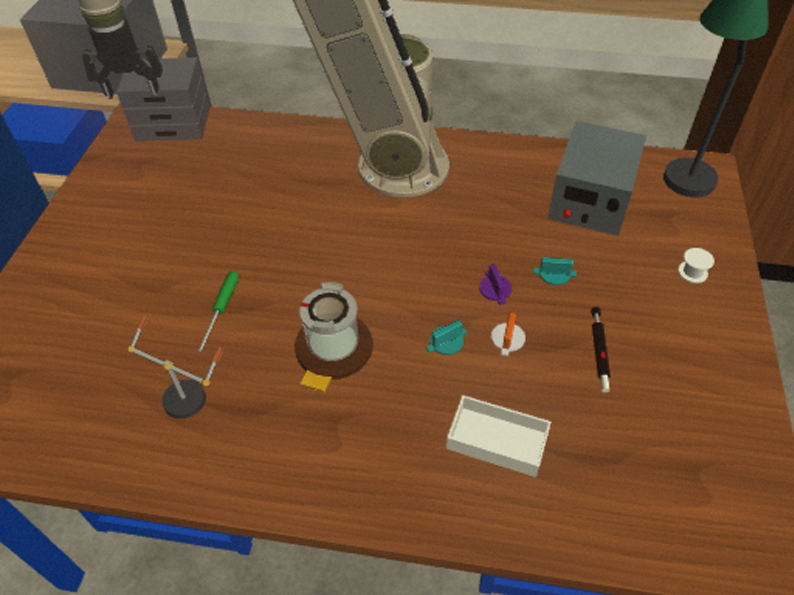

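View pics/top0.png

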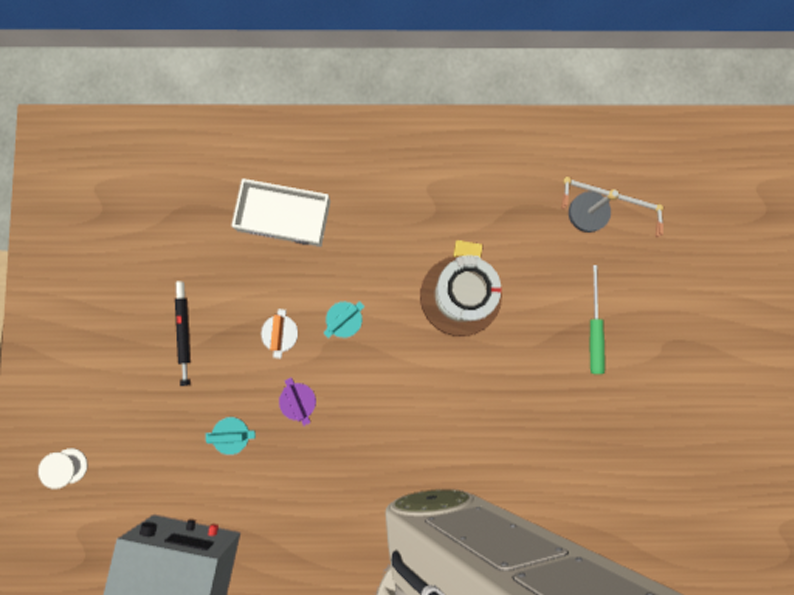

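The scene view shows the jar at about (329,310) and the orange-handled lid at (509,330). The top view shows the jar mouth at (470,289), the red tick to its right at (496,290), the yellow tab at (468,248), and the orange lid at (279,333). Next I'll enlarge both.

```bash
python3 - <<'E'
from h import *
t=cv2.imread('pics/raw_top0.png');s=cv2.imread('pics/raw_scene0.png')
def cr(im,x,y,w=66,h=50): return cv2.resize(im[y:y+h,x:x+w],(396,300),interpolation=cv2.INTER_CUBIC)
# all x6
cv2.imwrite('pics/m.png',np.vstack([np.hstack([cr(t,265,170),cr(t,150,190)]),np.hstack([cr(s,180,180),cr(s,300,190)])]))
E
```

```text
(no output)
```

View pics/m.png

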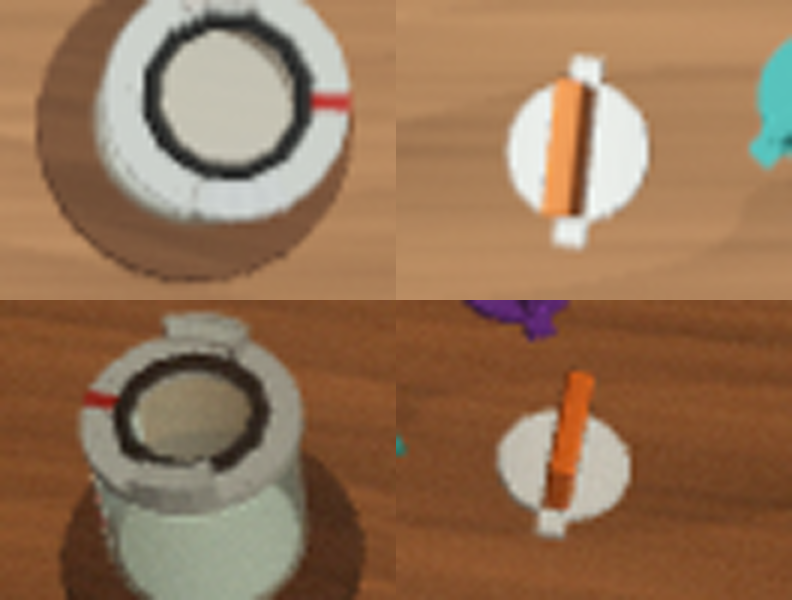

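Readings from the crops (top row top camera, bottom row scene camera, ×6):
- Jar ring centre at (228,98) in top and (191,411) in scene; red tick at (331,102) and (99,400).
- Orange bar top centre at (562,147) in top and (572,423) in scene; ear tips at (588,57) and (569,247); plate centre at (578,151).

```bash
python3 - <<'E'
from h import *
t=get_calibration('top');s=get_calibration('scene')
ti=cv2.imread('pics/raw_top0.png');si=cv2.imread('pics/raw_scene0.png')
def P(mx,my):  # mosaic px -> (calib, u,v)
    ox,oy=[[(265,170),(150,190)],[(180,180),(300,190)]][my>=300][mx>=396]
    return (s if my>=300 else t), ox+(mx%396+.5)/6-.5, oy+(my%300+.5)/6-.5
def T(a,b): return tri([ray(*P(*a)),ray(*P(*b))])
r=np.round
J,e=T((228,98),(191,411));print('ring',r(J,4),r(e,4), r(onz(*P(228,98),.123),4),r(onz(*P(191,411),.123),4))
K,e=T((331,102),(99,400));print('tick',r(K,4),r(e,4), r(onz(*P(331,102),.12),4),r(onz(*P(99,400),.12),4))
L,e=T((562,147),(572,423));print('bartop',r(L,4),r(e,4),r(onz(*P(562,147),.049),4),r(onz(*P(572,423),.049),4))
a,b=onz(*P(588,57),.013),onz(*P(569,247),.013);print('ears',r(a,4),r(b,4),np.linalg.norm(a-b),r((a+b)/2,4),np.degrees(np.arctan2(*(a-b)[[1,0]])))
a,b=onz(*P(570,80),.049),onz(*P(555,214),.049);print('bar',np.linalg.norm(a-b),np.degrees(np.arctan2(*(a-b)[[1,0]])))
# yellow tab & red tick, masks
for im,c,n in((ti,t,'top'),(si,s,'scene')):
    h=cv2.cvtColor(im,cv2.COLOR_BGR2HSV)
    m=cv2.inRange(h,(20,150,120),(32,255,255));N,l,st,ce=cv2.connectedComponentsWithStats(m)
    for i in range(1,N):
        if st[i,4]>80: print(n,'yellow',st[i],ce[i],r(onz(c,*ce[i],.012),4))
print('stand bottom edge', r(onz(*P(194,283),.018),4),'l/r',r(onz(*P(36,130),.018),4),r(onz(*P(352,110),.018),4))
print('J0 rel tick dir',np.degrees(np.arctan2(*(K-J)[[1,0]])))
E
```

```text
ring [ 0.5534 -0.0461  0.1245] [0.0004 0.0004] [ 0.5535 -0.046   0.123 ] [ 0.5522 -0.0469  0.123 ]
tick [ 0.5519 -0.0906  0.1226] [0.0009 0.0009] [ 0.5521 -0.0902  0.12  ] [ 0.5499 -0.0924  0.12  ]
bartop [0.4861 0.2864 0.0471] [0. 0.] [0.486 0.286 0.049] [0.4875 0.2863 0.049 ]
ears [0.5303 0.282  0.013 ] [0.4407 0.2894 0.013 ] 0.08982961414682379 [0.4855 0.2857 0.013 ] -4.720766704514406
bar 0.061116750779623724 -5.356757638816733
scene yellow [194 239  20  14 169] [203.24260355 245.76331361] [ 0.6424 -0.061   0.012 ]
stand bottom edge [ 0.4793 -0.0445  0.018 ] l/r [0.5517 0.0293 0.018 ] [ 0.5611 -0.1206  0.018 ]
J0 rel tick dir -91.85648955627646
```

```bash
cat >> h.py <<'E'
from scipy.spatial.transform import Rotation as Ro
def Rd(psi):
    a=np.radians(psi);c,s=np.cos(a),np.sin(a)
    return np.array([[c,s,0],[s,-c,0],[0,0,-1.]])
def now():
    s=env.get_state();q=s['orientation'];return np.array(s['tcp_pos']),Ro.from_quat(np.r_[q[1:],q[0]]).as_matrix()
def plan(wps,start=None):
    p,R=start or now()
    for pos,psi in wps:
        Rt=Rd(psi);d=R.T@(np.array(pos)-p)/.2;w=Ro.from_matrix(R.T@Rt).as_rotvec()/(np.pi/2)
        print(pos,psi,'->',np.round(np.r_[d,w],4).tolist(),'rows>=',np.ceil(max(np.linalg.norm(d)*.2/.0625,np.linalg.norm(w)*90/10.7)))
        p,R=np.array(pos),Rt
E
python3 - <<'E'
from h import *
plan([((.27,-.40,.231),40),((.41,-.25,.231),64),((.5513,-.0945,.17),88)])
t=get_calibration('top');im=cv2.imread('pics/raw_top0.png')
h=cv2.cvtColor(im,cv2.COLOR_BGR2HSV)
print(h[160,302])
m=cv2.inRange(h[145:170,285:320],(18,130,120),(32,255,255))
N,l,st,ce=cv2.connectedComponentsWithStats(m);i=1+st[1:,4].argmax();ys,xs=np.where(l==i)
print(st[i],ce[i]+[285,145])
for row in m: print(''.join('#' if v else '.' for v in row))
W=lambda u,v:np.round(onz(t,u,v,.012),4)
print(W(*(ce[i]+[285,145])))
E
```

```text
(0.27, -0.4, 0.231) 40 -> [0.8111, -0.6003, -0.0014, -0.001, -0.0004, -0.2848] rows>= 4.0
(0.41, -0.25, 0.231) 64 -> [1.0183, -0.1246, 0.0, 0.0, 0.0, -0.2667] rows>= 4.0
(0.5513, -0.0945, 0.17) 88 -> [1.0085, 0.2942, 0.305, 0.0, 0.0, -0.2667] rows>= 4.0
[ 24 145 227]
[  7  10  19  11 156] [300.72435897 159.87179487]
...................................
...................................
...................................
...................................
...................................
...................................
...................................
...................................
...................................
...................................
.........######....................
.........###########...............
........##################.........
........##################.........
........##################.........
........##################.........
........##################.........
........##################.........
.......###################.........
.......#######.........##..........
........###........................
...................................
...................................
...................................
...................................
[ 0.6433 -0.0586  0.012 ]
```

Tab direction comes out about −9° (its front edge is 0.102 m from the axis, as given) and the tick is at −92°, so the jar must turn about 83° counter-clockwise. Moving to above the tick.

{"api": "jog_arm", "payload": {"motion": [0.3,-0.22,0,0,0,-0.1,0,0.6,-0.44,0,0,0,-0.2,0,0.81,-0.6,0,0,0,-0.285,0,0.81,-0.6,0,0,0,-0.285,0]}}

```text
clock: 0.6
tcp_pos: [0.2712, -0.3975, 0.2312]
orientation: [-0.001, 0.939, 0.344, 0.0]
wrist_force: [0.3, 0.4, 0.2]
finger_gap: 0.012
grip_force: 0.0
```

{"api": "jog_arm", "payload": {"motion": [0.25,-0.03,0,0,0,-0.09,0,0.5,-0.06,0,0,0,-0.18,0,0.75,-0.09,0,0,0,-0.265,0,1,-0.12,0,0,0,-0.265,0,1,-0.12,0,0,0,-0.265,0]}}

```text
clock: 1.23
tcp_pos: [0.4091, -0.2521, 0.2311]
orientation: [-0.0, 0.848, 0.53, 0.0]
wrist_force: [0.3, -0.4, -0.4]
finger_gap: -0.0001
grip_force: 0.0
```

```bash
python3 - <<'E'
from h import *
p,R=now();print(p,R[:,0],env.get_state()['clock'])
plan([((.5513,-.0945,.14),88)])
E
```

```text
[ 0.40911014 -0.25208864  0.23105554] [4.37190488e-01 8.99368929e-01 8.77609824e-05] 1.225
(0.5513, -0.0945, 0.14) 88 -> [1.0194, 0.295, 0.4553, -0.0, -0.0001, -0.2658] rows>= 4.0
```

{"api": "jog_arm", "payload": {"motion": [0.3,0.08,0.05,0,0,-0.09,0,0.6,0.17,0.15,0,0,-0.18,0,0.9,0.26,0.3,0,0,-0.266,0,1,0.29,0.455,0,0,-0.266,0,1,0.29,0.455,0,0,-0.266,0]}}

```text
clock: 1.85
tcp_pos: [0.5464, -0.099, 0.1368]
orientation: [-0.003, 0.72, 0.694, -0.002]
wrist_force: [0.5, -0.8, 0.6]
finger_gap: -0.0
grip_force: 0.0
```

```bash
python3 - <<'E'
from h import *
plan([((.5513,-.0945,.121),88)])
save('scene','s1.png',(150,140,282,240),6)
E
```

```text
(0.5513, -0.0945, 0.121) 88 -> [0.0233, 0.024, 0.079, -0.0038, -0.0008, -0.0016] rows>= 1.0
```

View pics/s1.png

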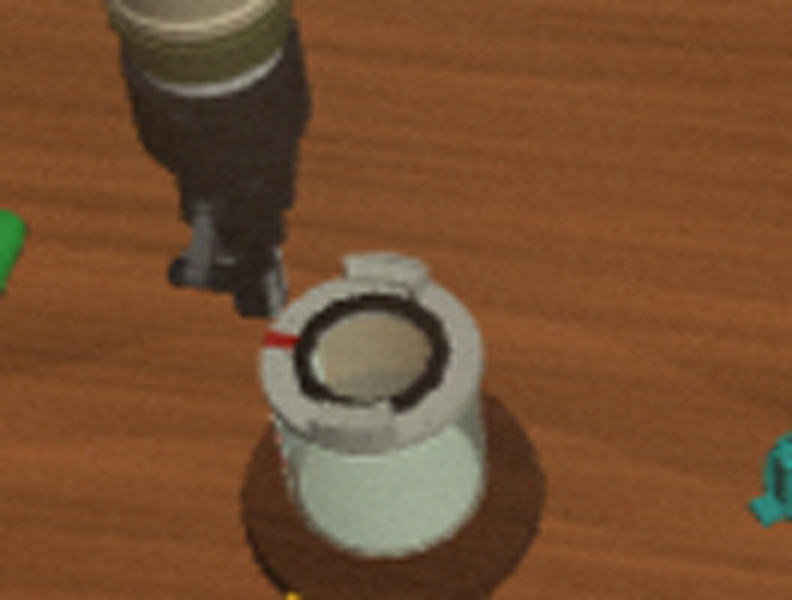

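The picture shows the shut fingertips at about (255,310), hovering just above and behind the tick at (280,340). Descending to near contact.

{"api": "jog_arm", "payload": {"motion": [0.022,0.023,0.03,0,0,0,0,0.022,0.023,0.065,0,0,0,0,0.022,0.023,0.065,0,0,0,0]}}

```text
clock: 2.28
tcp_pos: [0.552, -0.0961, 0.1273]
orientation: [-0.0, 0.721, 0.693, -0.0]
wrist_force: [-0.6, -0.1, 0.4]
finger_gap: -0.0001
grip_force: 0.0
```

```bash
python3 - <<'E'
from h import *
print(now()[0])
plan([((.5513,-.0945,.119),88)])
E
```

```text
[ 0.55202508 -0.09610389  0.12725382]
(0.5513, -0.0945, 0.119) 88 -> [0.0079, -0.0039, 0.0413, -0.0001, 0.0001, -0.0029] rows>= 1.0
```

{"api": "jog_arm", "payload": {"motion": [0.008,-0.004,0.02,0,0,0,0,0.008,-0.004,0.035,0,0,0,0,0.008,-0.004,0.04,0,0,0,0,0.008,-0.004,0.04,0,0,0,0]}}

```text
clock: 2.78
tcp_pos: [0.5517, -0.0938, 0.1201]
orientation: [0.0, 0.72, 0.694, -0.0]
wrist_force: [-2.5, -0.3, 5.0]
finger_gap: 0.0003
grip_force: 2.6
```

{"api": "jog_arm", "payload": {"motion": [0,0,0.005,0,0,0,0,0,0,0.01,0,0,0,0,0,0,0.01,0,0,0,0]}}

```text
clock: 3.15
tcp_pos: [0.5523, -0.0938, 0.12]
orientation: [0.001, 0.72, 0.694, 0.001]
wrist_force: [-4.7, 1.2, 15.4]
finger_gap: 0.0002
grip_force: 7.8
```

{"api": "jog_arm", "payload": {"motion": [0.0006,0.0167,0.005,0,0,-0.0444,0,0.0023,0.0334,0.005,0,0,-0.0889,0,0.0052,0.05,0.005,0,0,-0.1333,0,0.0093,0.066,0.005,0,0,-0.1778,0,0.0145,0.082,0.005,0,0,-0.2222,0,0.0207,0.0976,0.005,0,0,-0.2667,0,0.028,0.1127,0.005,0,0,-0.3111,0,0.0365,0.1272,0.005,0,0,-0.3556,0,0.0458,0.141,0.005,0,0,-0.4,0,0.056,0.154,0.005,0,0,-0.4444,0,0.056,0.154,0.005,0,0,-0.4444,0]}}

```text
clock: 4.53
tcp_pos: [0.5841, -0.0843, 0.12]
orientation: [0.002, 0.44, 0.898, -0.0]
wrist_force: [-4.9, -0.9, 18.7]
finger_gap: -0.0004
grip_force: 9.2
```

```bash
python3 - <<'E'
from h import *
p,R=now();C=np.array([.5532,-.0465]);d=p[:2]-C
print(p,np.hypot(*d),np.degrees(np.arctan2(d[1],d[0])),np.degrees(np.arctan2(R[1,0],R[0,0])))
save('scene','s2.png',(150,150,282,250),6)
E
```

```text
[ 0.58407195 -0.08434656  0.11995022] 0.04884095529266286 -50.795412443294595 127.84998884887462
```

View pics/s2.png

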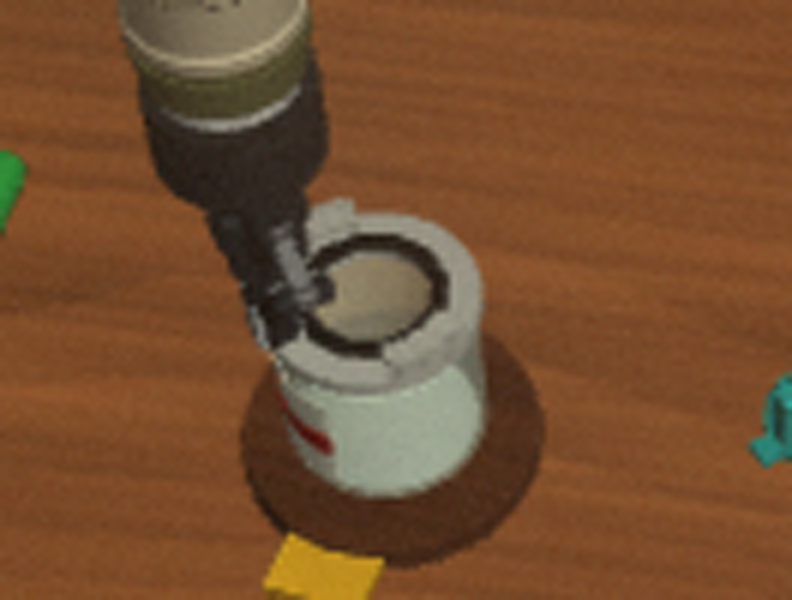

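The picture shows the jar following: the label's red band has come round to (305,430) and the tab is at (330,570). Continuing with the rest of the arc.

{"api": "jog_arm", "payload": {"motion": [0.0007,0.018,0,0,0,-0.0478,0,0.0027,0.036,0,0,0,-0.0956,0,0.006,0.0536,0,0,0,-0.1433,0,0.0107,0.071,0,0,0,-0.191,0,0.0167,0.088,0,0,0,-0.239,0,0.024,0.1045,0,0,0,-0.2867,0,0.0324,0.12,0,0,0,-0.3344,0,0.042,0.1356,0,0,0,-0.382,0,0.0527,0.15,0,0,0,-0.43,0,0.0645,0.1637,0,0,0,-0.478,0,0.0645,0.1637,0,0,0,-0.478,0]}}

```text
clock: 5.95
tcp_pos: [0.6023, -0.0547, 0.12]
orientation: [0.002, 0.08, 0.997, -0.002]
wrist_force: [-5.5, -2.7, 16.6]
finger_gap: -0.0001
grip_force: 8.7
```

```bash
python3 - <<'E'
from h import *
p,R=now();C=np.array([.5532,-.0465]);d=p[:2]-C
print(p,np.hypot(*d),np.degrees(np.arctan2(d[1],d[0])),np.degrees(np.arctan2(R[1,0],R[0,0])))
save('scene','s3.png',(150,165,282,265),6)
E
```

```text
[ 0.60226339 -0.05474869  0.11996152] 0.049751956131008884 -9.543491413966017 170.84170037140288
```

View pics/s3.png

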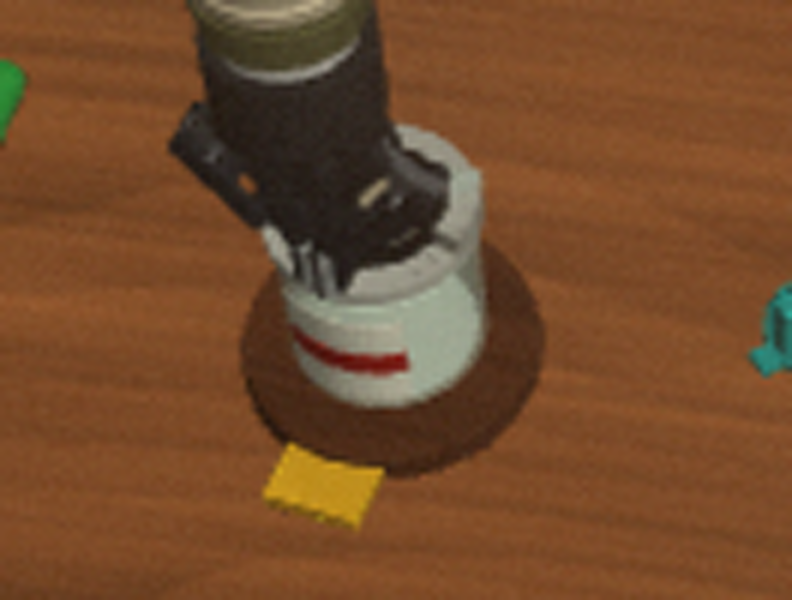

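The picture shows the label nearly at the front, with the red band from (292,332) to (409,362). The tab's top corners are at (290,444), (384,468), (359,518) and (265,490).

```bash
python3 - <<'E'
from h import *
c=get_calibration('scene');C=np.array([.5530,-.0465])
f=lambda x,y:(150+(x+.5)/6-.5,165+(y+.5)/6-.5)
for q in((290,444),(384,468),(359,518),(265,490)): 
    w=onz(c,*f(*q),.012);print(np.round(w,4),np.round(np.hypot(*(w[:2]-C)),4),np.degrees(np.arctan2(*(w[:2]-C)[::-1])))
def cyl(u,v,r):
    o,d=ray(c,u,v);p=o[:2]-C;a=d[:2]@d[:2];b=p@d[:2];k=p@p-r*r;D=b*b-a*k
    if D<0: return None
    w=o+d*(-b-D**.5)/a;return np.round(w,4),np.degrees(np.arctan2(*(w[:2]-C)[::-1]))
for q in((292,335),(300,340),(409,354),(409,362),(409,370),(350,362)): print(q,cyl(*f(*q),.0495))
plan([((.62,-.057,.17),171),((.62,.04,.2),173)])
E
```

```text
[ 0.6206 -0.0823  0.012 ] 0.0765 -27.92750109086443
[ 0.6272 -0.0339  0.012 ] 0.0753 9.602964927321198
[ 0.6567 -0.0394  0.012 ] 0.104 3.9361552589885513
[ 0.6481 -0.0877  0.012 ] 0.1037 -23.40844507440541
(292, 335) (array([ 0.582 , -0.0866,  0.0487]), np.float64(-54.07304720115893))
(300, 340) (array([ 0.5896, -0.0798,  0.0564]), np.float64(-42.241468310244656))
(409, 354) (array([ 0.5969, -0.0236,  0.0666]), np.float64(27.538945548877727))
(409, 362) (array([ 0.5971, -0.0241,  0.0603]), np.float64(26.900750234869307))
(409, 370) (array([ 0.5974, -0.0246,  0.054 ]), np.float64(26.258815449284377))
(350, 362) (array([ 0.6022, -0.0516,  0.0616]), np.float64(-5.866882556123349))
(0.62, -0.057, 0.17) 171 -> [-0.0906, 0.0025, -0.2496, -0.0017, 0.0033, -0.0021] rows>= 1.0
(0.62, 0.04, 0.2) 173 -> [0.0759, 0.479, -0.15, 0.0, 0.0, -0.0222] rows>= 2.0
```

{"api": "jog_arm", "payload": {"motion": [0,0,-0.15,0,0,0,0,0,0,-0.35,0,0,0,0,0,0,-0.35,0,0,0,0]}}

```text
clock: 6.38
tcp_pos: [0.6031, -0.0539, 0.19]
orientation: [0.003, 0.08, 0.997, -0.001]
wrist_force: [0.4, -0.5, -0.4]
finger_gap: 0.0003
grip_force: 0.0
```

```bash
python3 - <<'E'
from h import *
print(now()[0]);plan([((.56,.12,.19),173),((.4862,.286,.12),175)])
E
```

```text
[ 0.6031175  -0.0538692   0.18999361]
(0.56, 0.12, 0.19) 173 -> [0.3513, 0.8239, -0.0029, -0.0004, 0.0044, -0.024] rows>= 3.0
(0.4862, 0.286, 0.12) 175 -> [0.4674, 0.7788, 0.35, 0.0, 0.0, -0.0222] rows>= 4.0
```

{"api": "jog_arm", "payload": {"motion": [0.1,0.25,0,0,0,0,0.6,0.23,0.55,0,0,0.004,-0.012,0.6,0.35,0.824,0,0,0.004,-0.024,0.6,0.35,0.824,0,0,0.004,-0.024,0.6]}}

```text
clock: 6.88
tcp_pos: [0.556, 0.1244, 0.1854]
orientation: [-0.004, 0.058, 0.998, 0.0]
wrist_force: [-0.4, -0.0, -0.5]
finger_gap: 0.0515
grip_force: 0.0
```

{"api": "jog_arm", "payload": {"motion": [0.15,0.25,0,0,0,-0.01,0.6,0.3,0.5,0.1,0,0,-0.022,0.6,0.467,0.779,0.25,0,0,-0.022,0.6,0.467,0.779,0.35,0,0,-0.022,0.6,0.467,0.779,0.35,0,0,-0.022,0.6]}}

```text
clock: 7.5
tcp_pos: [0.482, 0.2859, 0.1143]
orientation: [-0.005, 0.043, 0.999, -0.001]
wrist_force: [0.5, 0.2, 1.6]
finger_gap: 0.0512
grip_force: 0.0
```

```bash
python3 - <<'E'
from h import *
p,R=now();print(p,np.degrees(np.arctan2(R[1,0],R[0,0])));plan([((.4862,.286,.06),175)])
w=get_calibration('wrist');print({k:(v if np.ndim(v)==0 else np.round(v,3).tolist()) for k,v in w.items()})
save('top','t2.png')
t=read_camera('top');wr=read_camera('wrist')
a=cv2.resize(t[165:215,265:331],(396,300),interpolation=cv2.INTER_CUBIC)
b=cv2.resize(wr,(400,300),interpolation=cv2.INTER_AREA)
cv2.imwrite('pics/raw_w2.png',wr[:,:,::-1]);cv2.imwrite('pics/m2.png',np.hstack([a,b])[:,:,::-1])
E
```

```text
[0.48204746 0.28587862 0.11433319] 175.03352397358395
(0.4862, 0.286, 0.06) 175 -> [-0.0235, 0.0031, 0.2714, -0.0016, -0.0068, 0.0004] rows>= 1.0
{'fx': 297.3186396354542, 'fy': 297.3186396354542, 'cx': 253.76118532358097, 'cy': 193.13022218197904, 'world_from_camera': [[0.086, 0.961, 0.262, 0.415], [0.996, -0.083, -0.025, 0.293], [-0.003, 0.263, -0.965, 0.259], [0.0, 0.0, 0.0, 1.0]]}
```

View pics/m2.png

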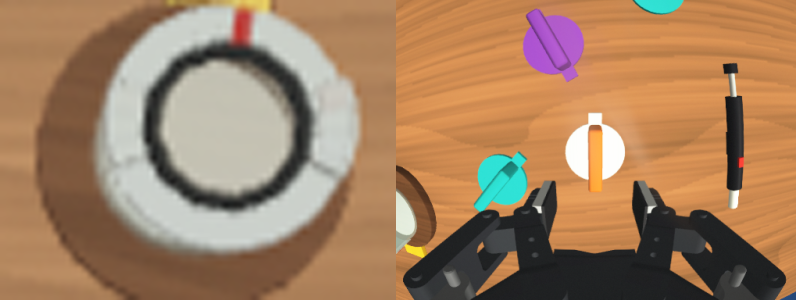

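In the crop the red tick is at (242,28) and the ring centre at (228,126), so the label faces about −8° against the tab's −9.5°. The wrist view has the orange bar at (595,157), midway between the fingers.

```bash
python3 - <<'E'
from h import *
w=get_calibration('wrist');T=np.array(w['world_from_camera'])
def fr(u,v):
    x,y=u-w['cx'],v-w['cy'];r=np.hypot(x,y);th=r/w['fx'];k=np.sin(th)/r
    return T[:3,3],T[:3,:3]@np.array([x*k,y*k,np.cos(th)])
f=lambda x,y:((x-396+.5)*1.28-.5,(y+.5)*1.28-.5)
on=lambda q,z:(lambda o,d:np.round(o+d*(z-o[2])/d[2],4))(*fr(*f(*q)))
print('bar top ends',on((596,128),.049),on((596,185),.049),'ear',on((595,115),.013),'plate l/r',on((566,153),.013),on((625,153),.013))
p,R=now();print(p,np.degrees(np.arctan2(R[1,0],R[0,0])));plan([((.4862,.286,.06),175)])
t=get_calibration('top');g=lambda x,y:(265+(x+.5)/6-.5,165+(y+.5)/6-.5)
a=onz(t,*g(242,28),.12);b=onz(t,*g(228,126),.123);print(a,b,np.degrees(np.arctan2(*(a-b)[[1,0]])))
E
```

```text
bar top ends [0.4545 0.2905 0.049 ] [0.5117 0.2855 0.049 ] ear [0.4465 0.2904 0.013 ] plate l/r [0.4859 0.2543 0.013 ] [0.4918 0.3202 0.013 ]
[0.4851206  0.28561875 0.11751018] 174.87764201610332
(0.4862, 0.286, 0.06) 175 -> [-0.0067, 0.0023, 0.2875, 0.0003, -0.0034, -0.0014] rows>= 1.0
[ 0.59683467 -0.05308935  0.12      ] [ 0.5543411 -0.0460092  0.123    ] -9.459551014700958
```

{"api": "jog_arm", "payload": {"motion": [-0.005,0.001,0.15,0,0,0,0.6,-0.005,0.001,0.29,0,0,0,0.6,-0.005,0.001,0.29,0,0,0,0.6]}}

```text
clock: 8.02
tcp_pos: [0.4843, 0.2851, 0.058]
orientation: [-0.004, 0.045, 0.999, -0.0]
wrist_force: [0.1, -0.3, 0.9]
finger_gap: 0.051
grip_force: 0.0
```

```bash
python3 - <<'E'
from h import *
plan([((.4858,.2865,.020),175)])
E
```

```text
(0.4858, 0.2865, 0.02) 175 -> [-0.0082, 0.008, 0.1901, -0.0007, -0.0054, -0.0017] rows>= 1.0
```

{"api": "jog_arm", "payload": {"motion": [-0.008,0.008,0.1,0,-0.005,0,0.6,-0.008,0.008,0.19,0,-0.005,0,0.6,-0.008,0.008,0.19,0,-0.005,0,0.6,-0.008,0.008,0.19,0,-0.005,0,0,-0.008,0.008,0.19,0,-0.005,0,0,-0.008,0.008,0.19,0,-0.005,0,0,-0.008,0.008,0.19,0,-0.005,0,0,-0.008,0.008,0.19,0,-0.005,0,0], "newtons": 70}}

```text
clock: 9.02
tcp_pos: [0.4874, 0.2885, 0.0224]
orientation: [0.002, 0.044, 0.999, 0.001]
wrist_force: [0.3, -0.9, 6.5]
finger_gap: 0.013
grip_force: 69.0
```

```bash
python3 - <<'E'
from h import *
s=env.get_state();p,R=now();print(p,np.degrees(np.arctan2(R[1,0],R[0,0])),s['wrist_force'],R[:,2])
E
```

```text
[0.48742177 0.28848877 0.02240215] 174.96547107027183 [ 0.27150988 -0.93085391  6.48144158] [ 4.46896488e-03  8.84687130e-04 -9.99989623e-01]
```

Gripped at a 13–14 mm opening. Lifting.

{"api": "jog_arm", "payload": {"motion": [0,0,-0.15,0,0,0,0,0,0,-0.4,0,0,0,0,0,0,-0.7,0,0,0,0,0,0,-0.85,0,0,0,0,0,0,-0.85,0,0,0,0,0,0,-0.85,0,0,0,0]}}

```text
clock: 9.78
tcp_pos: [0.4851, 0.2878, 0.1895]
orientation: [-0.0, 0.044, 0.999, -0.0]
wrist_force: [0.1, -0.4, -0.9]
finger_gap: 0.0127
grip_force: 68.3
```

```bash
python3 - <<'E'
from h import *
s=env.get_state();p,R=now();print(p,np.degrees(np.arctan2(R[1,0],R[0,0])),s['wrist_force'],s['finger_gap'],R[:,2])
s0=read_camera('scene');w=read_camera('wrist')
c=get_calibration('scene');u,v=map(int,proj(c,p));print(u,v)
a=cv2.resize(s0[v-37:v+38,u-50:u+50],(400,300),interpolation=cv2.INTER_CUBIC)
b=cv2.resize(w[100:250,154:354],(400,300),interpolation=cv2.INTER_CUBIC)
cv2.imwrite('pics/m3.png',np.hstack([a,b])[:,:,::-1])
C=(.5535,-.0463)
plan([((.55,.13,.20),160),((C[0],C[1],.19),145.5)])
E
```

```text
[0.48506169 0.28777763 0.1894714 ] 174.96575214929197 [ 0.06359307 -0.40822235 -0.89052726] 0.012670078571850076 [-3.24480412e-04 -6.80810248e-04 -9.99999716e-01]
334 178
(0.55, 0.13, 0.2) 160 -> [-0.3945, -0.7564, -0.0559, -0.0011, -0.001, 0.1663] rows>= 3.0
(0.5535, -0.0463, 0.19) 145.5 -> [-0.3179, -0.8224, 0.05, 0.0, 0.0, 0.1611] rows>= 3.0
```

View pics/m3.png

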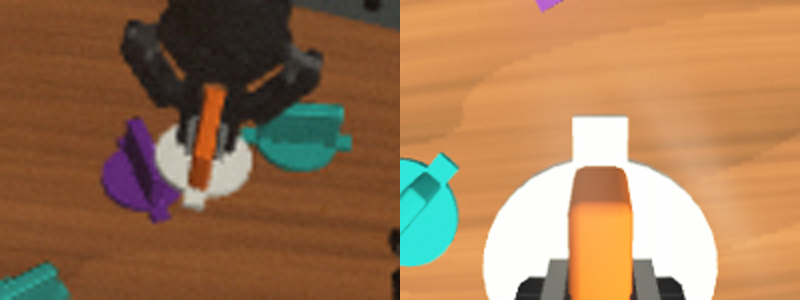

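The lid is held level. In the wrist crop the far ear tip is at (600,117) and the bar's far end runs from (570,200) to (632,200). From these I'll compute the lid centre relative to the TCP.

```bash
python3 - <<'E'
from h import *
w=get_calibration('wrist');T=np.array(w['world_from_camera'])
def fr(u,v):
    x,y=u-w['cx'],v-w['cy'];r=np.hypot(x,y);th=r/w['fx'];k=np.sin(th)/r
    return T[:3,3],T[:3,:3]@np.array([x*k,y*k,np.cos(th)])
on=lambda q,z:(lambda o,d:o+d*(z-o[2])/d[2])(*fr(154+(q[0]-400+.5)/2-.5,100+(q[1]+.5)/2-.5))
p,R=now();u=p[2]-.0224
def rel(n,q,z): print(n,np.round(R.T@(on(q,z)-p)*1e3,1))
rel('eartip',(600,117),u+.013);rel('earL',(573,118),u+.013);rel('earR',(628,118),u+.013)
rel('bar end top',(600,202),u+.049);rel('bar end bottom',(600,168),u+.013)
rel('plateL',(483,262),u+.013);rel('plateR',(717,262),u+.013)
print('clearances; joints',env.get_state()['joint_pos'])
E
```

```text
eartip [44.4  0.4  9.5]
earL [44.1 -6.7  9.5]
earR [44.1  7.7  9.5]
bar end top [ 32.5   0.4 -26.5]
bar end bottom [30.7  0.4  9.5]
plateL [  3.3 -32.8   9.5]
plateR [ 3.4 33.5  9.4]
clearances; joints [ 3.93425354e-01  3.08359659e-01 -6.55665396e-02  1.19913251e+00
 -5.12673130e-04  4.81277627e-01]
```

{"api": "jog_arm", "payload": {"motion": [-0.13,-0.25,-0.03,0,0,0.05,0,-0.27,-0.52,-0.055,0,0,0.11,0,-0.394,-0.756,-0.055,0,0,0.166,0,-0.394,-0.756,-0.055,0,0,0.166,0]}}

```text
clock: 10.38
tcp_pos: [0.5517, 0.1271, 0.2]
orientation: [-0.0, 0.176, 0.984, -0.0]
wrist_force: [-0.7, -0.4, -1.6]
finger_gap: 0.0128
grip_force: 68.6
```

```bash
python3 - <<'E'
from h import *
p,R=now();print(p);plan([((.5532,-.0463,.19),142.5)])
E
```

```text
[0.55170699 0.12709182 0.20003301]
(0.5532, -0.0463, 0.19) 142.5 -> [-0.308, -0.8104, 0.0508, -0.0007, -0.0002, 0.191] rows>= 3.0
```

{"api": "jog_arm", "payload": {"motion": [-0.09,-0.24,0,0,0,0.06,0,-0.19,-0.5,0.02,0,0,0.12,0,-0.28,-0.74,0.05,0,0,0.191,0,-0.308,-0.81,0.05,0,0,0.191,0,-0.308,-0.81,0.05,0,0,0.191,0,-0.308,-0.81,0.05,0,0,0.191,0]}}

```text
clock: 11.12
tcp_pos: [0.5534, -0.0411, 0.1916]
orientation: [0.0, 0.318, 0.948, 0.001]
wrist_force: [-0.3, 0.4, -1.5]
finger_gap: 0.0126
grip_force: 68.8
```

```bash
python3 - <<'E'
from h import *
p,R=now();print(p,np.degrees(np.arctan2(R[1,0],R[0,0])),R[:,2]);plan([((.5531,-.0463,.142),142.5)])
save('scene','s4.png',(150,130,282,230),6)
E
```

```text
[ 0.55341316 -0.04112509  0.19161335] 142.96536645829335 [ 8.40393446e-04  9.29903986e-04 -9.99999215e-01]
(0.5531, -0.0463, 0.142) 142.5 -> [-0.0143, -0.0219, 0.248, 0.0008, 0.0001, 0.0052] rows>= 1.0
```

View pics/s4.png

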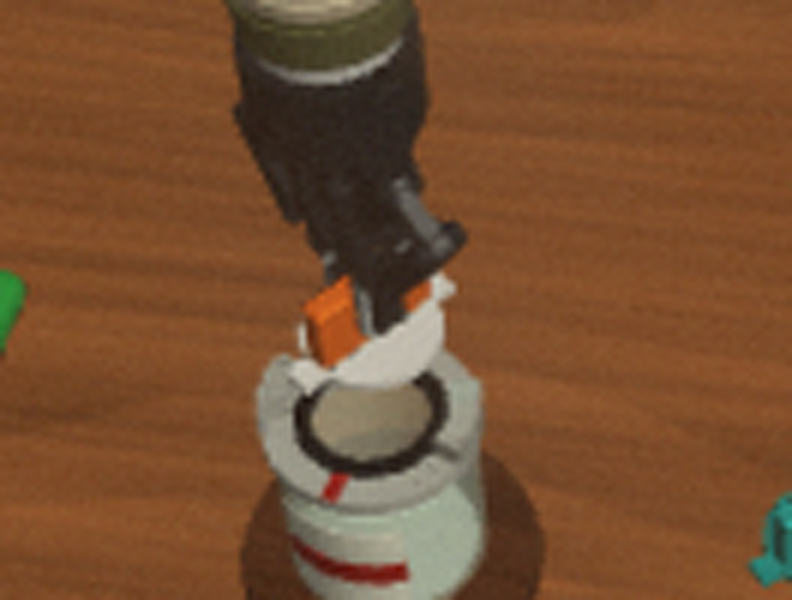

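The picture shows the lid held above the mouth with its near ear at (300,378), clear of the left lug at (270,385), and the tick at (335,488). Lowering.

{"api": "jog_arm", "payload": {"motion": [-0.014,-0.022,0.1,0,0,0.004,0,-0.014,-0.022,0.2,0,0,0.004,0,-0.014,-0.022,0.225,0,0,0.004,0,-0.014,-0.022,0.225,0,0,0.004,0,-0.014,-0.022,0.225,0,0,0.004,0]}}

```text
clock: 11.8
tcp_pos: [0.5539, -0.0477, 0.1479]
orientation: [0.002, 0.321, 0.947, 0.0]
wrist_force: [-0.7, 0.1, -1.7]
finger_gap: 0.0132
grip_force: 68.8
```

```bash
python3 - <<'E'
from h import *
p,R=now();print(p,np.degrees(np.arctan2(R[1,0],R[0,0])),R[:,2]);plan([((.5531,-.0463,.137),142.5)])
E
```

```text
[ 0.55393973 -0.04766365  0.14786437] 142.51520874834824 [ 3.12222990e-03 -2.21236168e-04 -9.99995101e-01]
(0.5531, -0.0463, 0.137) 142.5 -> [0.0076, 0.0028, 0.0543, 0.0011, 0.0017, 0.0002] rows>= 1.0
```

{"api": "jog_arm", "payload": {"motion": [0.007,0.003,0.02,0,0.001,0,0,0.007,0.003,0.04,0,0.001,0,0,0.007,0.003,0.053,0,0.001,0,0,0.007,0.003,0.053,0,0.001,0,0,0.007,0.003,0.053,0,0.001,0,0]}}

```text
clock: 12.42
tcp_pos: [0.5525, -0.0466, 0.1366]
orientation: [0.0, 0.322, 0.947, 0.001]
wrist_force: [-0.1, 0.8, 1.2]
finger_gap: 0.0127
grip_force: 69.1
```

{"api": "jog_arm", "payload": {"motion": [0,0,0.004,0,0,0,0,0,0,0.005,0,0,0.06,0,0,0,0.005,0,0,0.12,0,0,0,0.005,0,0,0.18,0,0,0,0.005,0,0,0.24,0,0,0,0.006,0,0,0.3,0,0,0,0.007,0,0,0.36,0,0,0,0.008,0,0,0.42,0,0,0,0.009,0,0,0.48,0,0,0,0.01,0,0,0.54,0,0,0,0.01,0,0,0.54,0]}}

```text
clock: 13.8
tcp_pos: [0.5535, -0.047, 0.1349]
orientation: [0.001, 0.682, 0.731, 0.001]
wrist_force: [1.0, -0.6, 3.6]
finger_gap: 0.0127
grip_force: 69.4
```

```bash
python3 - <<'E'
from h import *
s=env.get_state();p,R=now();print(p,np.degrees(np.arctan2(R[1,0],R[0,0])),s['wrist_force'],s['ft_torque'])
t=read_camera('top');s0=read_camera('scene')
a=cv2.resize(t[155:205,270:336],(396,300),interpolation=cv2.INTER_CUBIC)
b=cv2.resize(s0[175:250,160:260],(400,300),interpolation=cv2.INTER_CUBIC)
cv2.imwrite('pics/m4.png',np.hstack([a,b])[:,:,::-1])
E
```

```text
[ 0.55351155 -0.04700287  0.13493291] 93.92323771518183 [ 0.97656207 -0.61987533  3.64765062] [-0.1675062  -0.18224658  0.03310406]
```

View pics/m4.png

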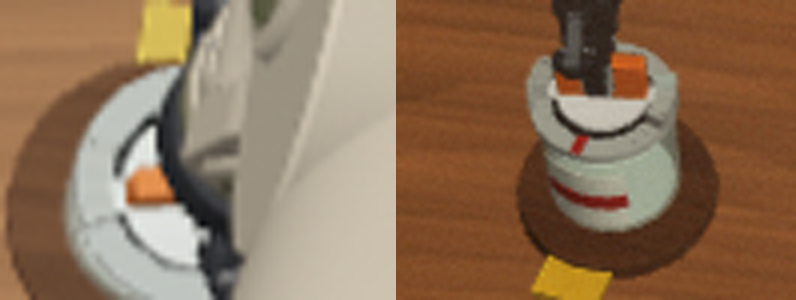

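The crops show the lid seated with its ears under the lugs. The label's band end at (628,203) hasn't moved. Finishing the twist in small steps.

{"api": "jog_arm", "payload": {"motion": [0,0,0,0,0,0.035,0,0,0,0,0,0,0.07,0,0,0,0,0,0,0.105,0,0,0,0,0,0,0.13,0,0,0,0,0,0,0.13,0]}}

```text
clock: 14.52
tcp_pos: [0.5534, -0.0468, 0.1347]
orientation: [0.001, 0.753, 0.658, 0.001]
wrist_force: [3.3, -1.6, 3.9]
finger_gap: 0.0131
grip_force: 69.5
```

```bash
python3 - <<'E'
from h import *
s=env.get_state();p,R=now();print(p,np.degrees(np.arctan2(R[1,0],R[0,0])),s['wrist_force'],s['ft_torque'])
E
```

```text
[ 0.5534424  -0.0468471   0.13472557] 82.26019978597228 [ 3.2773492  -1.60241407  3.89286743] [-0.23869982 -0.51345932  0.06930543]
```

{"api": "jog_arm", "payload": {"motion": [0,0,0,0,0,0.015,0,0,0,0,0,0,0.03,0,0,0,0,0,0,0.03,0]}}

```text
clock: 14.9
tcp_pos: [0.5538, -0.047, 0.1348]
orientation: [0.001, 0.769, 0.639, 0.001]
wrist_force: [4.3, -0.8, 2.9]
finger_gap: 0.0131
grip_force: 69.4
```

```bash
python3 - <<'E'
from h import *
s=env.get_state();p,R=now();print(p,np.degrees(np.arctan2(R[1,0],R[0,0])),s['wrist_force'],s['ft_torque'])
E
```

```text
[ 0.55376713 -0.04697574  0.1347729 ] 79.45038584619196 [ 4.26563581 -0.79113416  2.92651426] [-0.43186955 -1.02596276  0.1608404 ]
```

Torque has risen to 0.16 N·m, so the lid is at the stop. Releasing and lifting away.

{"api": "jog_arm", "payload": {"motion": [0,0,0,0,0,0,0.4,0,0,0,0,0,0,0.4,0,0,0,0,0,0,0.4,0,0,-0.1,0,0,0,0.4,0,0,-0.35,0,0,0,0.4,0,0,-0.6,0,0,0,0.4,-0.5,0,-0.8,0,0,0,0.4,-1,0,-0.8,0,0,0,0.4,-1,0,-0.8,0,0,0,0.4,-1,0,-0.8,0,0,0,0.4]}}

```text
clock: 16.15
tcp_pos: [0.515, -0.2465, 0.294]
orientation: [-0.0, 0.77, 0.638, 0.0]
wrist_force: [0.3, 0.6, 0.4]
finger_gap: 0.0342
grip_force: 0.0
```

```bash
python3 - <<'E'
from h import *
print(now()[0])
t=read_camera('top');s0=read_camera('scene')
a=cv2.resize(t[150:200,270:336],(396,300),interpolation=cv2.INTER_CUBIC)
b=cv2.resize(s0[178:253,160:260],(400,300),interpolation=cv2.INTER_CUBIC)
cv2.imwrite('pics/m5.png',np.hstack([a,b])[:,:,::-1])
E
```

```text
[ 0.51501983 -0.24650808  0.29400814]
```

View pics/m5.png

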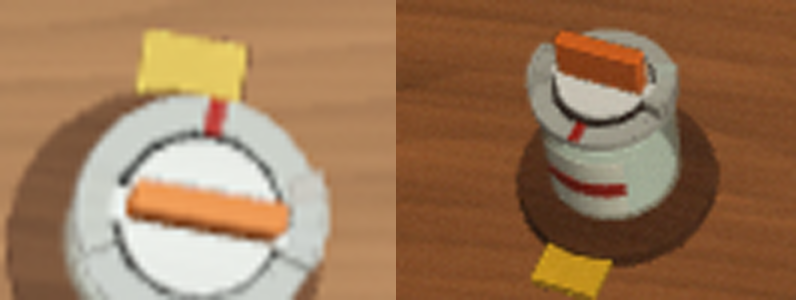

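The final crops show the bar crosswise at about 9.5° in the image, perpendicular to the tick at (216,118). The tick lines up with the tab at (192,65), and the label band is unmoved, ending at (627,191). Handing in.

```bash
python3 -c "
from workcell import env
print(env.hand_in())"
```

```text
the job is handed in; nothing more can be done
None
```

The jar's label faces the front tab to within a few degrees, the lid is twisted home to the stop, and the gripper is clear; I handed the job in at about 16 s, and the hand-in returned no verdict.

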